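Load the weight stack of a dead-weight tester

ROBOT

A 6-joint arm with a two-finger parallel gripper is mounted at the origin on the work surface. World frame = base frame: x ahead of the robot, y to its left, z up, the work surface at z = 0. Lengths are in mm, angles in rad, forces in N, time in s.
With the tool pointing down it reaches from about 350 to 875 mm from the base axis. Payload 4.2 kg.
Tool frame: the origin (TCP) lies at the very end of the fingers, on their centre line; the grasp point (between the pads) lies 19 mm behind it; z points along the fingers, y is the direction in which the jaws open and shut (so a half turn about z gives the same grasp; the last joint's range is limited). The gripper opens to 85 mm and grips with 20 to 120 N. Pads are 22 mm wide; open, the fingers measure 114 mm over their backs; the gripper's body (76 mm by 85 mm) begins 54 mm behind the grasp point. The pads swing forward as they close: fully open they stand 13 mm farther back than shut.
Start: joints at [0.259, 0.385, 0.008, 0, -1.194, -0.259], TCP at [624.979, 0.025, 231.312] pointing down, gripper open.
Joint ranges: [-3.14, 3.14], [-1.21, 2.06], [-1.07, 1.41], [-3.16, 2.05], [-2.99, -0.16], [-3.1, 3.1]. Speed limits (rad/s): [2.79, 2.79, 3.14, 3.14, 3.14, 3.14].

INTERFACE

Orientations are given as a unit quaternion [x, y, z, w].
In Python, from bench import arm gives the robot as it stands.
- The arm moves only by the tool apply_moves, never from a script. Its argument "plan" is one flat list of numbers, 5 for each row, row after row: the gripper's target within -1 to 1 (shut at 1, half-way at 0, fully open at -1), then the shift along the world's x, y, z in m, then the turn about the world's z in degrees. A call has 1 to 8 rows; each row is the pose to reach, as a shift and turn from the pose commanded when the call began; what a row does not reach only later rows make up. A row lasts 1/12 s, in which the tool goes at most 41.7 mm and 7.16 degrees, less where a joint would pass 70% of its speed; a pose out of reach is approached as far as the arm can. A call with a gripper value outside its range is refused whole. The fingers move at their own pace and stop on an object; the grip force is fixed at half the most. Time passes only in rows, so rows that repeat a pose let the fingers close. It gives the time, the measured TCP pose, the force and the opening at its end, in the units of the state.
- arm.read_state(): the state, without advancing time (a new reading comes with each control period).
- arm.get_image(name): name is "scene" or "side" or "wrist"; returns a dict with "color" (400x640x3 uint8, red, green, blue), "range_z" (400x640 float32, mm along the optical axis (not along the pixel's ray), 0 where there is no reading), "camera_matrix" (3x3 intrinsics, pixels), "camera_from_world" (4x4, takes a point from world to camera coordinates); the wrist camera has in their place "mount" (4x4, takes a point from camera to tool coordinates, whose origin is the TCP and whose axes are the flange's). Camera axes: x right, y down, z forward; pixel columns grow to the right and rows downward; lengths in mm; the calibration is good to about 2 mm. A picture is of the moment at which its call begins: read the wrist's pose just before it.
- arm.job_done(): hands the job in, once; it reports no verdict.
The state is a dict: "clock": time; "joints": joint angles; "joint_vel": joint speeds; "joint_efforts": joint torques, N m; "position": TCP position; "ee_rot": TCP orientation; "contact_force": force on the tool from outside, world axes, zero at the start; "wrist_torque": the same for the moment, N m; "gripper_width": finger opening in mm.
Only numpy, scipy, OpenCV 4.12 (cv2) and the standard library are available. Lean on these libraries where they do the work, as an engineer would, in place of code of your own. Each camera call takes 0.05 s, during which the arm holds its last target.

TASK

Get the dead-weight tester ready for its next pressure point: first take the red dust cap off the weight carrier and stand it upright in the blue tray, then load the four steel weight plates on the carrier one at a time, the largest at the bottom, then the next smaller, up to the smallest on top, each lowered fully home over the spigot below it. Leave the brass adapter that stands among the plates where it is.

Things in the scene. Friction and masses are not known exactly. Their poses are not given: they have to be found in the camera images.
- plate_88_center (a point): largest steel weight plate: disc 88 mm across, 19 mm thick, with a round spigot (30 mm across, 14 mm high, top edge bevelled 3 mm) on top to lift it by; 0.87 kg. Recess beneath, 35 mm across, 15 mm deep, drops over the spigot below, so each plate raises the stack by 19 mm. The point is its centre, 16.5 mm above its underside (2.5 mm below the top of the disc); z up
- plate_74_center (a point): second largest steel weight plate: disc 74 mm across, 19 mm thick, with a round spigot (30 mm across, 14 mm high, top edge bevelled 3 mm) on top to lift it by; 0.61 kg. Recess beneath, 35 mm across, 15 mm deep, drops over the spigot below, so each plate raises the stack by 19 mm. The point is its centre, 16.5 mm above its underside (2.5 mm below the top of the disc); z up
- plate_61_center (a point): third largest steel weight plate: disc 61 mm across, 19 mm thick, with a round spigot (30 mm across, 14 mm high, top edge bevelled 3 mm) on top to lift it by; 0.4 kg. Recess beneath, 35 mm across, 15 mm deep, drops over the spigot below, so each plate raises the stack by 19 mm. The point is its centre, 16.5 mm above its underside (2.5 mm below the top of the disc); z up
- plate_48_center (a point): smallest steel weight plate: disc 48 mm across, 19 mm thick, with a round spigot (30 mm across, 14 mm high, top edge bevelled 3 mm) on top to lift it by; 0.235 kg. Recess beneath, 35 mm across, 15 mm deep, drops over the spigot below, so each plate raises the stack by 19 mm. The point is its centre, 16.5 mm above its underside (2.5 mm below the top of the disc); z up
- dust_cap_center (a point): red plastic dust cap standing over the carrier's spigot at the start: a skirt 50 mm across and 22 mm high (hollow, 40 mm inside, 18 mm deep) with a plain round knob 30 mm across and 16 mm high on top, 38 mm high in all, about 60 g. The point is at its centre, 19 mm above its lower rim; z is up
- carrier_top (a point): weight carrier on the tester's piston column, fixed: a steel disc 60 mm across with the same spigot (30 mm across, 14 mm high) in its middle. The point is on the axis on the top face of the disc, at the foot of the spigot, 155 mm above the bench; z up, x to the tester's back; the tester's gauge (dial 104 mm across, top 262 mm above the bench) stands 235 mm away along -y; its base is 80 mm high
- cap_tray_floor (a point): shallow round blue tray, fixed on the bench, 100 mm across, rim 10 mm high, flat floor 86 mm across. The point is the middle of its floor, 3 mm above the bench; z is up
- adapter_center (a point): brass hose adapter standing upright among the plates, hexagon 30 mm across flats, 44 mm high, 0.14 kg, loose. The point is at its centre, 22 mm up. A bystander: not to be moved
Mind the look-alikes: they are no part of the job. Leave any green look-alike of the part that bears plate_88_center alone.

How it is judged (in metres and radians):
On the way, in this order (a step that is already met when the one before it is completed fails the run):
1. the dust cap stands in the tray (horizontal distance between dust_cap_center and cap_tray_floor below 0.024 m and z of dust_cap_center in the frame of cap_tray_floor between 0.015 and 0.023 m and angle between dust_cap_center's own z axis and vertical below 0.1 rad), for 0.2 s.
2. the largest plate is seated on the carrier (horizontal distance between plate_88_center and carrier_top below 0.006 m and z of plate_88_center in the frame of carrier_top between 0.0135 and 0.0195 m and angle between plate_88_center's own z axis and vertical below 0.08 rad), for 0.2 s.
3. the second largest plate is seated on the largest one (horizontal distance between plate_74_center and plate_88_center below 0.006 m and z of plate_74_center in the frame of plate_88_center between 0.016 and 0.022 m and angle between plate_74_center's own z axis and vertical below 0.08 rad), for 0.2 s.
4. the third largest plate is seated on the second largest one (horizontal distance between plate_61_center and plate_74_center below 0.006 m and z of plate_61_center in the frame of plate_74_center between 0.016 and 0.022 m and angle between plate_61_center's own z axis and vertical below 0.08 rad), for 0.2 s.
5. the smallest plate is seated on the third largest one (horizontal distance between plate_48_center and plate_61_center below 0.006 m and z of plate_48_center in the frame of plate_61_center between 0.016 and 0.022 m and angle between plate_48_center's own z axis and vertical below 0.08 rad), for 0.2 s.
At the end, for the whole second after the job is handed in: Cap upright on the tray floor, within 24 mm of its middle; plates stacked on the carrier, largest at the bottom to smallest on top, each level, within 6 mm of the axis below and 3 mm of seated height; all released and at rest; adapter within 20 mm of its start (all of step 1 and all of step 2 and all of step 3 and all of step 4 and all of step 5 and linear speed of each of plate_88, plate_74, plate_61, plate_48, dust_cap below 0.02 m/s and distance of adapter_center from where it was at the start of the episode below 0.02 m); the robot touches nothing.
It fails at once if the brass adapter is pushed more than 20 mm or knocked over (distance of adapter_center from where it was at the start of the episode above 0.02 m or angle between adapter_center's own z axis and vertical above 0.5 rad).
It also fails if it takes over 136 s, if anything falls off the work surface, if the arm or the gripper's body presses on something with over 40 N, if the wrist force passes 120 N, or if a joint passes its speed limit or range.

## Working session

There is one attempt and no reset: what is moved stays moved. The work goes in short steps, Python scripts to look and compute and a tool call to move; the robot and the scene stay as the last step left them, time stands still between calls to the robot, and variables do not carry over. Pictures are saved under pics/ and viewed, and the job is handed in when it is done.

Besides the shell and the picture viewer there is one more tool, called after "Request:" as a command line: name --argument value ..., lists and objects as JSON in quotes. apply_moves: Moves the arm, as the interface text tells. Its arguments: {"type":"object","properties":{"plan":{"type":"array","items":{"type":"number"}}},"required":["plan"]}

```bash
mkdir -p pics; ls; cat > h.py <<'E'
import numpy as np, cv2
from bench import arm
def grab(n,name):
    s=arm.read_state(); d=arm.get_image(n)
    cv2.imwrite(f'pics/{name}.png',d['color'][:,:,::-1]); np.savez(f'pics/{name}.npz',pos=s['position'],rot=s['ee_rot'],**{k:v for k,v in d.items()})
    return s,d
def cfw(d,s=None):
    if 'camera_from_world' in d: return d['camera_from_world']
    from scipy.spatial.transform import Rotation as R
    T=np.eye(4);T[:3,:3]=R.from_quat(s['ee_rot']).as_matrix();T[:3,3]=s['position']
    return np.linalg.inv(T@d['mount'])
def ray(d,u,v,z,s=None):
    M=np.linalg.inv(cfw(d,s)); r=M[:3,:3]@np.linalg.inv(d['camera_matrix'])@np.array([u,v,1.])
    return M[:3,3]+r*(z-M[2,3])/r[2]
def cloud(d,s=None):
    z=d['range_z'];h,w=z.shape;v,u=np.mgrid[:h,:w]
    P=np.stack([u*z,v*z,z],-1)@np.linalg.inv(d['camera_matrix']).T
    M=np.linalg.inv(cfw(d,s)); P=P@M[:3,:3].T+M[:3,3]; P[z==0]=np.nan
    return P
E
python3 - <<'E'
from h import *
for n in ['scene','side','wrist']:
    s,d=grab(n,n+'0')
    print(n,d['camera_matrix'].tolist(), d.get('camera_from_world',d.get('mount')))
print(s)
E
```

```text
pics
scene [[396.94849157179647, 0.0, 317.7943766837453], [0.0, 396.94849157179647, 206.018819295813], [0.0, 0.0, 1.0]] [[-7.77028453e-01  6.29401854e-01 -8.94926439e-03  3.93345074e+02]
 [ 4.67152836e-01  5.67078251e-01 -6.78373411e-01 -2.41991903e+02]
 [-4.21894549e-01 -5.31296117e-01 -7.34662797e-01  1.24779483e+03]
 [ 0.00000000e+00  0.00000000e+00  0.00000000e+00  1.00000000e+00]]
side [[426.3993899427925, 0.0, 316.47716338095694], [0.0, 426.3993899427925, 198.82526887921065], [0.0, 0.0, 1.0]] [[-9.86969472e-01 -1.60561647e-01  1.05460478e-02  6.33746469e+02]
 [-1.10392648e-01  6.27982739e-01 -7.70357802e-01  8.50849065e+01]
 [ 1.17067182e-01 -7.61483839e-01 -6.37524617e-01  9.72195105e+02]
 [ 0.00000000e+00  0.00000000e+00  0.00000000e+00  1.00000000e+00]]
wrist [[315.01286254234714, 0.0, 319.30540931278716], [0.0, 315.01286254234714, 202.11819906580445], [0.0, 0.0, 1.0]] [[ 5.31469496e-05 -9.46528391e-01 -3.22620522e-01  8.26784247e+01]
 [ 9.99999864e-01 -1.16892233e-04  5.07682396e-04 -2.83031308e-01]
 [-5.18247635e-04 -3.22620505e-01  9.46528257e-01 -1.42577282e+02]
 [ 0.00000000e+00  0.00000000e+00  0.00000000e+00  1.00000000e+00]]
{'clock': 0.1, 'joints': array([ 2.58605420e-01,  3.85521206e-01,  6.80758367e-03, -4.49052972e-04,
       -1.19399737e+00, -2.58617494e-01]), 'joint_vel': array([-1.37518629e-04, -9.96255525e-04,  3.47117577e-03,  2.73622109e-03,
       -4.96230780e-04, -6.91110420e-05]), 'joint_efforts': array([-2.41840362e-04, -3.93318665e+01,  1.88929778e+01,  4.19793829e+00,
       -2.58899068e-03, -3.31562532e-06]), 'position': array([6.24499768e+02, 3.02732944e-02, 2.30321449e+02]), 'ee_rot': array([-7.07043612e-01,  7.07169266e-01,  6.61708761e-04, -7.22619234e-04]), 'contact_force': array([ 0.93480548,  0.59744586, -0.94561887]), 'wrist_torque': array([-0.01843769, -0.07508684, -0.00473017]), 'gripper_width': 85.84351695345919}
```

View pics/scene0.png

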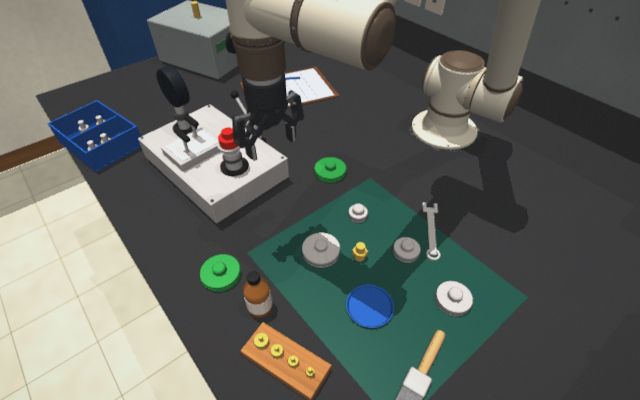

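View pics/side0.png

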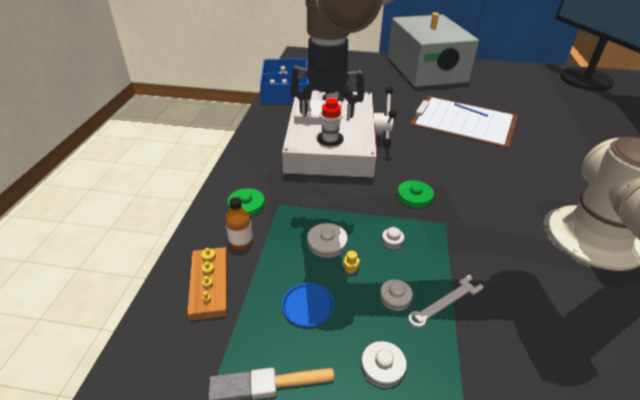

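View pics/wrist0.png

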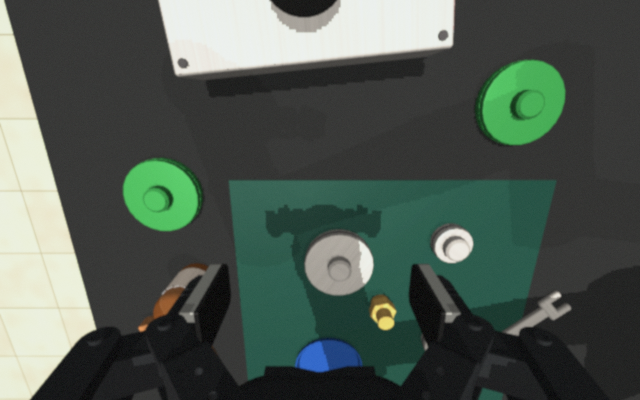

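The four steel plates are at scene pixels (321,249), (455,297), (407,249) and (358,212). The two green discs, (220,272) and (330,169), are the look-alikes. The adapter is at (360,251), the tray at (369,306) and the cap at (228,138). Next I'll measure sizes and positions.

```bash
cat > meas.py <<'E'
from h import *
def circ(P,seed,zlo,zhi,rad):
    m=(P[...,2]>zlo)&(P[...,2]<zhi)&(np.hypot(P[...,0]-seed[0],P[...,1]-seed[1])<rad)
    q=P[m][:,:2].astype(np.float32)
    if len(q)<8: return None
    c,r=cv2.minEnclosingCircle(q); return np.round(c,1),round(2*r,1),len(q),np.round(np.median(P[m][:,2]),1)
E
python3 - <<'E'
from meas import *
seeds={'scene':dict(A=(321,240),B=(456,291),C=(407,243),D=(358,207),ad=(360,246),tray=(369,306),cap=(228,134),g1=(220,268),g2=(330,165)),
'side':dict(A=(327,233),B=(384,356),C=(397,288),D=(394,232),ad=(351,256),tray=(308,304),cap=(331,104),g1=(246,196),g2=(416,187))}
for n in seeds:
    z=np.load(f'pics/{n}0.npz'); d=dict(z); P=cloud(d)
    for k,(u,v) in seeds[n].items():
        p=P[v,u]; 
        print(n,k,np.round(p,1), end=' ')
        if k in 'ABCD': print('disc',circ(P,p,12,24,60),'spig',circ(P,p,29,38,30))
        elif k=='ad': print(circ(P,p,30,50,30))
        elif k=='cap': print('knob',circ(P,p,p[2]-8,p[2]+8,40),circ(P,p,155,180,45))
        elif k=='tray': print(circ(P,p,7,14,75),circ(P,p,-5,6,40))
        else: print()
E
```

```text
scene A [591.6 117.6  34. ] disc (array([598.7, 125.2]), 89.8, 837, np.float64(18.7)) spig (array([599.7, 124.5]), 29.7, 101, np.float64(32.4))
scene B [460.6 396.6  33.8] disc (array([464.2, 398.9]), 74.9, 757, np.float64(18.9)) spig (array([464.3, 398.2]), 30.8, 145, np.float64(32.2))
scene C [445.2 247.9  33. ] disc (array([447.1, 250.4]), 61.7, 349, np.float64(18.8)) spig (array([446.5, 250.3]), 30.2, 109, np.float64(32.2))
scene D [455.2  95.4  32.9] disc (array([457.4,  97.7]), 50.6, 144, np.float64(18.5)) spig (array([457.5,  97.2]), 30.4, 87, np.float64(32.4))
scene ad [540.  191.9  44.1] (array([540.4, 191.7]), 21.1, 82, np.float64(42.8))
scene tray [608.8 297.1   2.2] (array([610.2, 298.2]), 100.3, 245, np.float64(9.4)) (array([608.8, 297.1]), 79.8, 1024, np.float64(2.9))
scene cap [ 639.8 -163.9  193.6] knob (array([ 636.4, -178.3]), 31.6, 97, np.float64(192.0)) (array([ 644.9, -175. ]), 53.5, 209, np.float64(169.7))
scene g1 [809.7  38.6  35.2] 
scene g2 [408.  -67.7  33.2] 
side A [598.4 128.9  33.8] disc (array([599.4, 124.7]), 90.3, 835, np.float64(19.2)) spig (array([
[... 196 characters left out ...]
[446.3 254.3  34.1] disc (array([447.4, 250.3]), 63.1, 500, np.float64(19.1)) spig (array([445.7, 249.4]), 31.1, 152, np.float64(33.0))
side D [455.4 102.5  35.3] disc (array([456.6,  97.5]), 48.3, 178, np.float64(19.1)) spig (array([457.1,  96.5]), 31.6, 109, np.float64(33.1))
side ad [540.2 198.   45.5] (array([539.6, 192.1]), 21.6, 104, np.float64(43.6))
side tray [610.5 295.7   2.4] (array([610.6, 298.3]), 101.1, 297, np.float64(9.7)) (array([610.5, 295.6]), 79.9, 1120, np.float64(3.2))
side cap [ 634.3 -162.3  190.1] knob (array([ 635.6, -175.6]), 29.8, 98, np.float64(192.1)) (array([ 635.9, -175.7]), 59.3, 257, np.float64(170.0))
side g1 [808.1  33.5  30.8] 
side g2 [405.3 -69.   33.9]
```

Plate 88 is A at (321,249): its disc measures 90 mm. B measures 75 (plate 74), C 62 (plate 61) and D 49 (plate 48). I'll confirm A with an enlarged crop and check where the gauge is.

```bash
python3 - <<'E'
from meas import *
im=cv2.imread('pics/scene0.png')[130:330,180:500]
cv2.imwrite('pics/crop0.png',cv2.resize(im,None,fx=2.4,fy=2.4,interpolation=cv2.INTER_CUBIC))
for n in ['scene','side']:
    d=dict(np.load(f'pics/{n}0.npz'));P=cloud(d)
    m=(P[...,2]>85)&(P[...,2]<265)&(P[...,1]<-100)&(P[...,1]>-600)&(P[...,0]<1000)&(P[...,0]>300)
    q=P[m]
    H,xe,ye=np.histogram2d(q[:,0],q[:,1],bins=[np.arange(300,1001,50),np.arange(-600,-99,50)])
    for i in range(14):
        for j in range(10):
            if H[i,j]>10:
                s=q[(q[:,0]//50*50==xe[i])&(q[:,1]//50*50==ye[j])]; print(n,xe[i],ye[j],int(H[i,j]),s[:,2].min().round(),s[:,2].max().round())
E
```

```text
scene 450 -400 83 85.0 137.0
scene 500 -450 11 120.0 137.0
scene 600 -450 32 86.0 262.0
scene 600 -400 150 86.0 261.0
scene 600 -350 89 102.0 108.0
scene 600 -300 116 85.0 108.0
scene 600 -200 499 85.0 195.0
scene 600 -150 30 85.0 156.0
scene 650 -500 11 196.0 232.0
scene 650 -450 453 85.0 263.0
scene 650 -400 586 85.0 261.0
scene 650 -350 240 103.0 165.0
scene 650 -300 319 85.0 162.0
scene 650 -250 55 85.0 154.0
scene 650 -200 320 85.0 186.0
scene 700 -350 187 102.0 158.0
scene 700 -300 396 86.0 165.0
scene 700 -250 137 85.0 107.0
scene 750 -350 53 85.0 107.0
scene 750 -300 34 85.0 106.0
side 450 -450 12 123.0 139.0
side 450 -400 88 85.0 139.0
side 450 -300 76 87.0 139.0
side 500 -350 20 85.0 89.0
side 600 -450 40 85.0 111.0
side 600 -200 692 85.0 195.0
side 600 -150 30 85.0 157.0
side 650 -450 26 85.0 108.0
side 650 -400 25 86.0 107.0
side 650 -350 79 104.0 151.0
side 650 -300 106 85.0 156.0
side 650 -250 37 85.0 108.0
side 650 -200 163 85.0 179.0
side 700 -350 48 105.0 110.0
side 700 -300 135 86.0 163.0
side 700 -250 111 86.0 108.0
```

View pics/crop0.png

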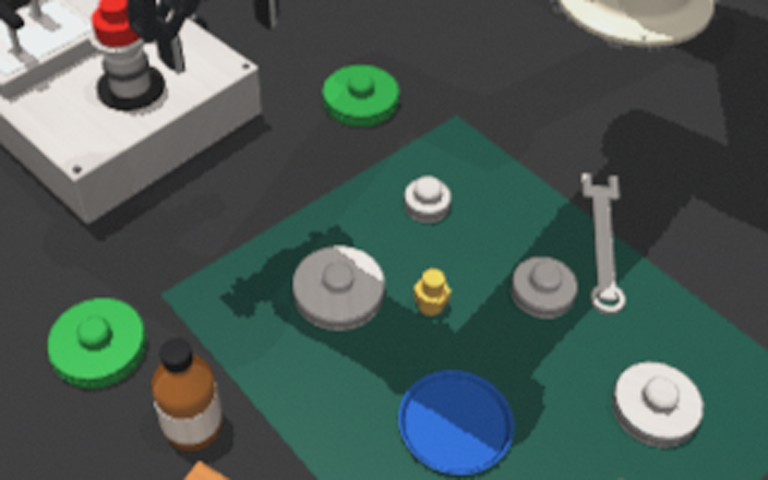

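In the crop, the grey steel disc at (338,287), on the mat next to the brass adapter, is plate 88. The two green ones are decoys. The gauge is near (670,-410), well clear. I'll go above the cap first.

Request:
apply_moves --plan '[-1,0.002,-0.03,0.01,0,-1,0.004,-0.065,0.01,0,-1,0.006,-0.1,0.01,0,-1,0.009,-0.135,0.01,0,-1,0.011,-0.16,0.01,0,-1,0.011,-0.176,0.01,0,-1,0.011,-0.176,0.01,0,-1,0.011,-0.176,0.01,0]'

```text
clock: 0.82
position: [635.6, -176.7, 240.6]
ee_rot: [-0.706, 0.708, 0.001, -0.0]
contact_force: [-0.1, 0.3, -0.3]
gripper_width: 85.3
```

```bash
python3 - <<'E'
from meas import *
s,d=grab('wrist','w1');print(s['position'],s['contact_force'],s['ee_rot'])
P=cloud(d,s)
print(circ(P,(636,-176),183,203,30),circ(P,(636,-176),165,180,45))
for n in ['scene','side']:
    s,d=grab(n,n+'1');P=cloud(d);print(circ(P,(636,-176),180,198,25),circ(P,(636,-176),165,180,35))
E
```

```text
[ 635.62887895 -176.71763585  240.57122283] [-0.09995561  0.28256823 -0.32393279] [-7.06474839e-01  7.07737898e-01  5.34173136e-04 -2.89960831e-04]
(array([ 636.5, -178.2]), 29.8, 1597, np.float64(192.8)) (array([ 636.3, -178.1]), 50.2, 2148, np.float64(176.9))
(array([ 635.8, -177.2]), 32.3, 123, np.float64(191.6)) (array([ 636.5, -176. ]), 51.4, 192, np.float64(175.9))
(array([ 634.2, -177.4]), 33.3, 105, np.float64(191.5)) (array([ 635.6, -176.3]), 53.3, 159, np.float64(176.0))
```

View pics/w1.png

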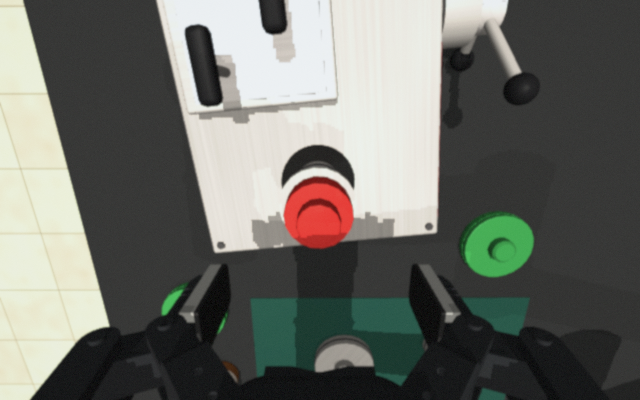

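The wrist view shows the red cap at (320,215), directly below the gripper. Its knob measures (636.4, -178.1). I'll descend with the fingers half closed.

Request:
apply_moves --plan '[-0.2,0.001,-0.001,-0.02,0,-0.2,0.001,-0.001,-0.035,0,-0.2,0.001,-0.001,-0.048,0,-0.2,0.001,-0.001,-0.06,0,-0.2,0.001,-0.001,-0.06,0,-0.2,0.001,-0.001,-0.06,0]'

```text
clock: 1.47
position: [636.9, -176.0, 181.0]
ee_rot: [0.708, -0.707, -0.0, 0.001]
contact_force: [0.8, -0.3, 1.2]
gripper_width: 51.2
```

```bash
python3 - <<'E'
from meas import *
s,d=grab('wrist','w2');grab('side','s2')
im=np.hstack([cv2.imread('pics/w2.png')[100:400,120:520],cv2.resize(cv2.imread('pics/s2.png')[40:190,230:430],None,fx=2,fy=2)]);cv2.imwrite('pics/c2.png',im)
E
```

```text
(no output)
```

View pics/c2.png

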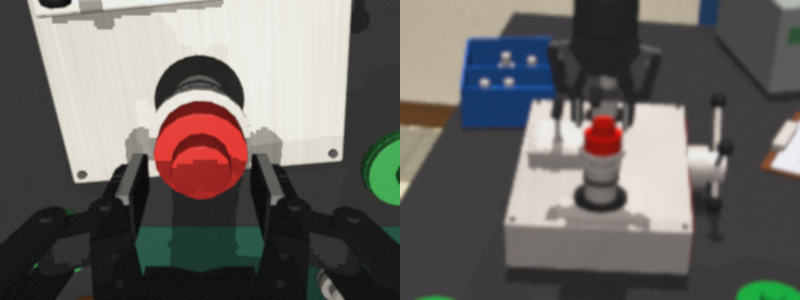

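The knob at crop (201,170) is centred between the pads. Closing on it.

Request:
apply_moves --plan '[-0.2,0,-0.002,-0.001,0,1,0,-0.002,-0.001,0,1,0,-0.002,-0.001,0,1,0,-0.002,-0.001,0,1,0,-0.002,-0.001,0,1,0,-0.002,0.004,0,1,0,-0.002,0.014,0,1,0,-0.002,0.03,0]'

```text
clock: 2.23
position: [635.9, -178.8, 210.0]
ee_rot: [-0.707, 0.707, 0.002, -0.001]
contact_force: [0.2, 0.3, -0.7]
gripper_width: 27.6
```

```bash
python3 - <<'E'
from meas import *
s,d=grab('wrist','w3');print(s['position'],s['gripper_width'])
grab('side','s3')
P=cloud(d,s);h=d['color'].astype(int);m=(h[...,0]>150)&(h[...,1]<90)
q=P[m];print(np.nanpercentile(q[:,2],[2,25,50,75,98]),np.nanmin(q,0),np.nanmax(q,0))
im=np.hstack([cv2.imread('pics/w3.png')[100:400,120:520],cv2.resize(cv2.imread('pics/s3.png')[40:190,230:430],None,fx=2,fy=2)]);cv2.imwrite('pics/c3.png',im)
E
```

```text
[ 635.91130912 -178.76994518  210.02252344] 27.56721096691256
[204.47533632 205.69607485 220.87063295 221.70394759 222.6076526 ] [ 612.25562497 -202.46311574   80.19969903] [ 679.18980959 -118.77392136  223.62541336]
```

View pics/c3.png

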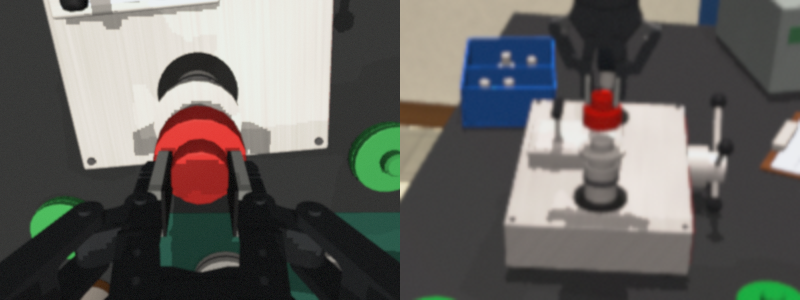

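The cap is held, with the spigot clear in the side view. Skirt top measures 205.5, so its bottom is at TCP - 26.5. Next, over to the tray.

Request:
apply_moves --plan '[1,0,0.012,0.01,0,1,-0.002,0.036,0.01,0,1,-0.004,0.07,0.01,0,1,-0.006,0.106,0.01,0,1,-0.008,0.142,0.01,0,1,-0.01,0.178,0.01,0,1,-0.012,0.214,0.01,0,1,-0.014,0.25,0.01,0]'

```text
clock: 3.0
position: [622.0, 73.4, 221.2]
ee_rot: [0.707, -0.707, -0.0, 0.0]
contact_force: [0.3, 0.4, -0.8]
gripper_width: 27.2
```

Request:
apply_moves --plan '[1,-0.002,0.036,0,0,1,-0.004,0.072,-0.01,0,1,-0.006,0.108,-0.03,0,1,-0.008,0.144,-0.05,0,1,-0.01,0.18,-0.07,0,1,-0.012,0.208,-0.085,0,1,-0.012,0.227,-0.1,0,1,-0.012,0.227,-0.115,0]'

```text
clock: 3.67
position: [609.9, 302.8, 104.9]
ee_rot: [0.709, -0.705, -0.0, -0.0]
contact_force: [0.6, -0.2, -0.7]
gripper_width: 27.5
```

Request:
apply_moves --plan '[1,0,0,-0.015,0,1,0,0,-0.03,0,1,0,0,-0.03,0]'

```text
clock: 3.92
position: [608.0, 297.5, 72.1]
ee_rot: [-0.707, 0.707, 0.001, -0.004]
contact_force: [-1.2, -0.4, -0.4]
gripper_width: 27.8
```

```bash
python3 - <<'E'
from meas import *
s,d=grab('wrist','w4');print(s['position'],s['gripper_width'])
P=cloud(d,s);h=d['color'].astype(int);m=(h[...,0]>150)&(h[...,1]<90)
q=P[m];print(np.nanpercentile(q[:,2],[2,25,50,75,98]),np.nanmin(q,0),np.nanmax(q,0))
grab('side','s4')
im=np.hstack([cv2.imread('pics/w4.png')[100:400,120:520],cv2.resize(cv2.imread('pics/s4.png')[220:370,200:400],None,fx=2,fy=2)]);cv2.imwrite('pics/c4.png',im)
E
```

```text
[608.03767213 297.50598261  72.13395976] 27.78490518890337
[66.43572247 67.83035687 82.89444383 83.75780488 84.65023868] [584.19954942 273.50892429   2.14291989] [641.78967268 326.51237955  85.83873934]
```

View pics/c4.png

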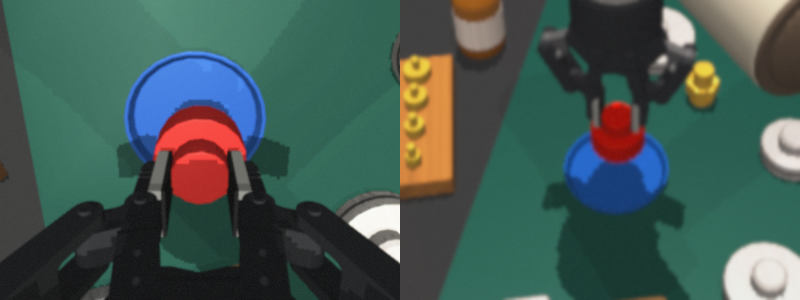

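The cap is over the blue tray, with its bottom at z about 46. It needs to go down 43 mm.

Request:
apply_moves --plan '[1,0.001,0.001,-0.015,0,1,0.002,0.001,-0.028,0,1,0.002,0.001,-0.037,0,1,0.002,0.001,-0.042,0,1,0.002,0.001,-0.043,0,1,0.002,0.001,-0.043,0]'

```text
clock: 4.52
position: [613.0, 298.9, 33.1]
ee_rot: [-0.707, 0.707, -0.0, -0.0]
contact_force: [0.2, -0.5, -0.1]
gripper_width: 27.5
```

Request:
apply_moves --plan '[1,0,0,0,0,1,0,0,0,0]'

```text
clock: 4.68
position: [613.4, 299.3, 34.1]
ee_rot: [0.707, -0.707, 0.0, -0.001]
contact_force: [0.0, 0.2, -1.3]
gripper_width: 27.5
```

```bash
python3 - <<'E'
from meas import *
s,d=grab('wrist','w5');print(s['position'],s['gripper_width'],s['contact_force'])
P=cloud(d,s);h=d['color'].astype(int);m=(h[...,0]>150)&(h[...,1]<90)
q=P[m];print(np.nanpercentile(q[:,2],[2,25,50,75,98]))
s=arm.read_state();print(s['position'],s['clock'])
E
```

```text
[613.43135094 299.27179619  34.11500188] 27.50170242345733 [ 0.01133019  0.18129882 -1.31255762]
[13.26241492 29.5639762  44.95948743 45.775682   46.71803839]
[613.3799575  299.26863065  34.09546875] 4.7333
```

The bottom is still about 4.5 mm above the tray floor. Lower the rest, then release.

Request:
apply_moves --plan '[1,-0.003,-0.001,-0.003,0,1,-0.003,-0.001,-0.0045,0,1,-0.003,-0.001,-0.005,0,1,-0.003,-0.001,-0.005,0,1,-0.003,-0.001,-0.005,0]'

```text
clock: 5.15
position: [609.5, 297.9, 29.3]
ee_rot: [0.707, -0.707, -0.0, 0.0]
contact_force: [-2.1, 0.0, 6.2]
gripper_width: 27.3
```

Request:
apply_moves --plan '[-0.3,0,0,0,0,-0.3,0,0,0,0,-0.3,0,0,0,0,-0.3,0,0,0.01,0,-0.3,0,0,0.03,0,-0.3,0,0,0.06,0,-0.3,0,0,0.1,0,-0.3,0,0,0.14,0]'

```text
clock: 5.82
position: [609.6, 297.6, 169.5]
ee_rot: [0.707, -0.707, 0.0, 0.001]
contact_force: [0.9, 0.7, 0.6]
gripper_width: 55.5
```

```bash
python3 - <<'E'
from meas import *
for n in ['scene','side','wrist']:
    s,d=grab(n,n+'6');P=cloud(d,s)
    print(circ(P,(610,298),37,46,25),circ(P,(610,298),20,32,35))
cv2.imwrite('pics/c6.png',np.hstack([cv2.imread('pics/wrist6.png')[:,120:520],cv2.imread('pics/scene6.png')[:,160:500]]))
E
```

```text
(array([609.2, 299.7]), 30.7, 155, np.float64(40.8)) (array([609.3, 299.1]), 51.1, 262, np.float64(24.9))
(array([610.1, 299. ]), 30.8, 174, np.float64(40.9)) (array([609.3, 298.6]), 51.8, 283, np.float64(25.2))
(array([609.7, 299.1]), 29.8, 775, np.float64(40.9)) (array([609.6, 299.1]), 49.8, 1163, np.float64(25.0))
```

View pics/c6.png

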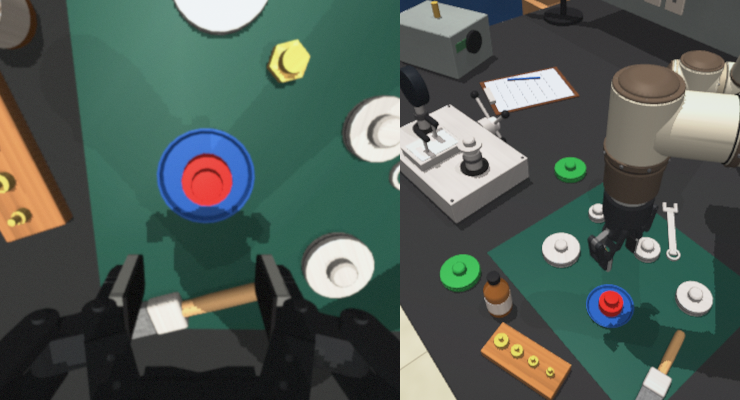

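The cap stands upright, centred in the tray at (609.6, 299.1). Now I'll move over plate 88 and look with the wrist camera. The spigot is exposed, so I'll also measure the carrier.

Request:
apply_moves --plan '[-0.3,-0.001,-0.02,0,0,-0.3,-0.003,-0.055,-0.005,0,-0.3,-0.005,-0.09,-0.015,0,-0.3,-0.007,-0.125,-0.03,0,-0.3,-0.01,-0.155,-0.045,0,-0.3,-0.01,-0.173,-0.055,0,-0.3,-0.01,-0.173,-0.06,0,-0.3,-0.01,-0.173,-0.06,0]'

```text
clock: 6.63
position: [598.8, 123.5, 106.3]
ee_rot: [-0.706, 0.708, 0.001, -0.002]
contact_force: [-0.2, 0.8, 0.5]
gripper_width: 55.3
```

```bash
python3 - <<'E'
from meas import *
s,d=grab('wrist','w7');P=cloud(d,s);print(s['position'])
print(circ(P,(599,125),12,23,55),circ(P,(599,125),28,37,22))
for n in ['scene','side']:
    d=dict(np.load(f'pics/{n}6.npz'));P=cloud(d);print(circ(P,(636,-178),147,162,40),circ(P,(636,-178),164,175,24))
E
```

```text
[598.78988967 123.54255216 106.31068819]
(array([599.6, 124.3]), 88.5, 8135, np.float64(19.0)) (array([599.4, 124.4]), 30.3, 1183, np.float64(32.7))
(array([ 637.6, -178.5]), 62.8, 255, np.float64(154.4)) (array([ 636. , -177.1]), 31.5, 80, np.float64(168.2))
None None
```

View pics/w7.png

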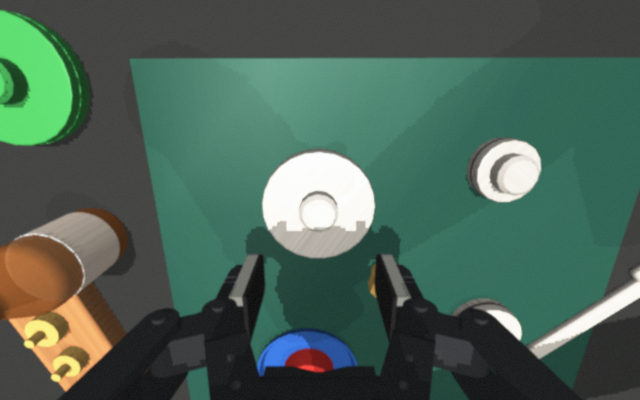

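Plate 88 is at wrist pixel (318,205), world (599.5, 124.4), 88.5 mm across. Descend to TCP z of about 21.

Request:
apply_moves --plan '[-0.3,0.001,0.001,-0.03,0,-0.3,0.001,0.001,-0.055,0,-0.3,0.001,0.001,-0.07,0,-0.3,0.001,0.001,-0.08,0,-0.3,0.001,0.001,-0.084,0,-0.3,0.001,0.001,-0.084,0,-0.3,0.001,0.001,-0.084,0]'

```text
clock: 7.27
position: [601.8, 126.9, 25.3]
ee_rot: [0.707, -0.707, 0.0, -0.001]
contact_force: [1.0, 0.6, -0.1]
gripper_width: 55.9
```

Request:
apply_moves --plan '[-0.3,-0.002,-0.002,-0.003,0,-0.3,-0.002,-0.002,-0.003,0,-0.3,-0.002,-0.002,-0.003,0]'

```text
clock: 7.52
position: [599.1, 124.0, 22.0]
ee_rot: [-0.707, 0.707, -0.0, 0.0]
contact_force: [0.3, -0.3, 0.2]
gripper_width: 55.8
```

```bash
python3 - <<'E'
from meas import *
s,d=grab('wrist','w8');P=cloud(d,s);print(s['position'],s['contact_force'])
print(circ(P,(599,125),12,24,55),circ(P,(599,125),28,38,22))
E
```

```text
[599.11663459 124.01631667  22.00674669] [ 0.28739706 -0.29057434  0.19381354]
(array([599.4, 124.1]), 88.5, 15029, np.float64(19.0)) (array([599.7, 124.1]), 30.7, 2593, np.float64(32.7))
```

View pics/w8.png

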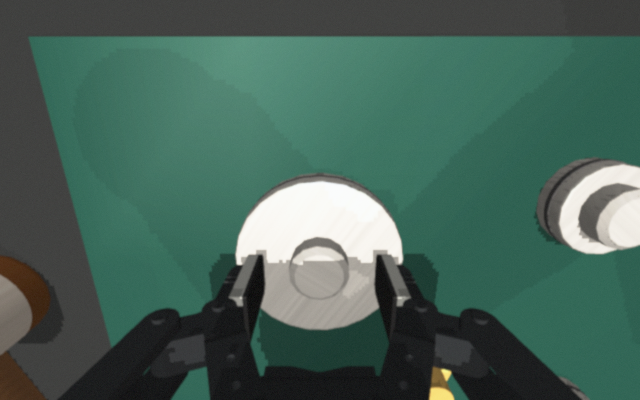

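The spigot at (320,268) is centred between the fingers. Close, and lift a little.

Request:
apply_moves --plan '[1,0,0,-0.001,0,1,0,0,-0.001,0,1,0,0,-0.001,0,1,0,0,-0.001,0,1,0,0,-0.001,0,1,0,0,0.004,0,1,0,0,0.01,0,1,0,0,0.016,0]'

```text
clock: 8.23
position: [596.8, 123.3, 35.4]
ee_rot: [-0.707, 0.707, 0.001, -0.003]
contact_force: [0.0, -0.7, -9.4]
gripper_width: 26.8
```

Request:
apply_moves --plan '[1,0,0,0.004,0,1,0,0,0.01,0,1,0,0,0.01,0]'

```text
clock: 8.48
position: [599.5, 124.3, 48.4]
ee_rot: [0.707, -0.707, 0.0, -0.001]
contact_force: [-0.1, 1.7, -9.2]
gripper_width: 27.1
```

```bash
cat > plate.py <<'E'
from meas import *
import sys
def chk(name,r=60):
    s,d=grab('wrist',name);P=cloud(d,s);p=s['position'];print('tcp',p.round(1),s['contact_force'].round(1),s['gripper_width'].round(1),s['clock'])
    m=(np.abs(P[...,2]-(p[2]-2))<12)&(np.hypot(P[...,0]-p[0],P[...,1]-p[1])<r)
    q=P[m]
    for _ in range(8):
        A=np.c_[q[:,:2]-p[:2],np.ones(len(q))];c=np.linalg.lstsq(A,q[:,2],rcond=None)[0];e=q[:,2]-A@c
        k=np.abs(e)<max(1.0,1.2*np.median(np.abs(e)));q=q[k]
    print('plane slope',c[:2].round(3),'z at tcp',c[2].round(2),'n',len(q)); 
    print(cv2.minEnclosingCircle(q[:,:2].astype(np.float32)))
if __name__=='__main__': chk(sys.argv[1],float(sys.argv[2]) if len(sys.argv)>2 else 60)
E
python3 plate.py w9
```

```text
Traceback (most recent call last):
  File "plate.py", line 12, in <module>
    if __name__=='__main__': chk(sys.argv[1],float(sys.argv[2]) if len(sys.argv)>2 else 60)
                             ~~~^^^^^^^^^^^^^^^^^^^^^^^^^^^^^^^^^^^^^^^^^^^^^^^^^^^^^^^^^^^
  File "plate.py", line 4, in chk
    s,d=grab('wrist',name);P=cloud(d,s);p=s['position'];print('tcp',p.round(1),s['contact_force'].round(1),s['gripper_width'].round(1),s['clock'])
                                                                                                           ^^^^^^^^^^^^^^^^^^^^^^^^
AttributeError: 'float' object has no attribute 'round'
```

View pics/w9.png

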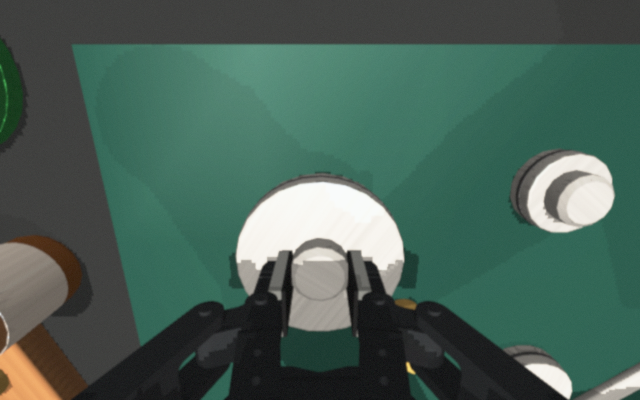

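The plate is held and has come off the mat, and the force matches its weight.

```bash
sed -i "s/s\['gripper_width'\].round(1)/round(s['gripper_width'],1)/" plate.py; python3 plate.py w9b 50
```

```text
tcp [599.4 124.3  48. ] [ 1.1 -0.3 -9.7] 27.1 8.5333
plane slope [-0.002  0.01 ] z at tcp 46.21 n 9555
((599.4464111328125, 123.57185363769531), 43.34787368774414)
```

The plate is level and TCP - disc top is 1.8, so its bottom is at TCP - 20.8. Raise it, and stop short of the carrier to measure its spigot with the wrist camera.

Request:
apply_moves --plan '[1,0,0,0.015,0,1,0,0,0.045,0,1,0.002,-0.01,0.08,0,1,0.004,-0.03,0.115,0,1,0.008,-0.055,0.145,0,1,0.012,-0.08,0.17,0,1,0.018,-0.105,0.185,0,1,0.024,-0.13,0.19,0]'

```text
clock: 9.25
position: [624.0, -6.9, 241.0]
ee_rot: [0.707, -0.707, 0.002, -0.002]
contact_force: [0.6, 0.5, -9.0]
gripper_width: 26.7
```

Request:
apply_moves --plan '[1,0.006,-0.024,0,0,1,0.01,-0.045,0,0,1,0.012,-0.06,0,0,1,0.013,-0.07,0,0,1,0.013,-0.07,0,0,1,0.013,-0.07,0,0]'

```text
clock: 9.75
position: [635.5, -75.9, 236.5]
ee_rot: [-0.707, 0.707, 0.001, -0.0]
contact_force: [0.5, -0.2, -9.3]
gripper_width: 27.1
```

```bash
python3 plate.py w10 50; python3 - <<'E'
from meas import *
d=dict(np.load('pics/w10.npz'));s=dict(position=d['pos'],ee_rot=d['rot']);P=cloud(d,s)
print(circ(P,(636,-178),147,162,40),circ(P,(636,-178),164,175,24))
E
```

```text
tcp [635.5 -75.9 236.5] [ 0.5 -0.2 -9.3] 27.1 9.75
plane slope [-0.004  0.01 ] z at tcp 234.73 n 9631
((635.52001953125, -76.52224731445312), 43.39482498168945)
(array([ 637.1, -178.5]), 60.1, 5164, np.float64(155.1)) (array([ 637. , -178.6]), 29.9, 1944, np.float64(168.8))
```

View pics/w10.png

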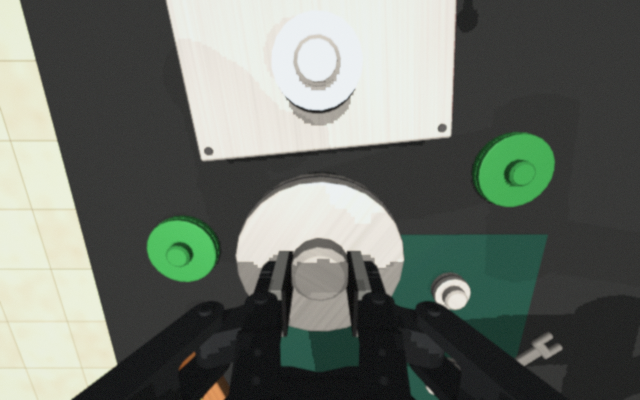

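The carrier spigot is at wrist pixel (318,60), world (637.0, -178.5), measured by the wrist camera with disc and spigot agreeing. Now move over it.

Request:
apply_moves --plan '[1,0,-0.015,0,0,1,0,-0.04,0,0,1,0.001,-0.065,-0.006,0,1,0.001,-0.085,-0.014,0,1,0.0015,-0.098,-0.022,0,1,0.0015,-0.1025,-0.028,0,1,0.0015,-0.1025,-0.03,0,1,0.0015,-0.1025,-0.03,0]'

```text
clock: 10.47
position: [637.0, -177.5, 206.0]
ee_rot: [0.707, -0.707, -0.001, 0.001]
contact_force: [-0.5, 1.0, -9.1]
gripper_width: 26.9
```

Request:
apply_moves --plan '[1,0,0,0,0,1,0,0,0,0]'

```text
clock: 10.63
position: [638.1, -177.4, 208.0]
ee_rot: [0.708, -0.707, 0.001, -0.0]
contact_force: [-0.5, 0.4, -8.9]
gripper_width: 26.8
```

```bash
python3 plate.py w11 50
```

```text
tcp [ 638.1 -177.4  208. ] [-0.5  0.4 -8.9] 26.8 10.6333
plane slope [-0.002  0.01 ] z at tcp 206.25 n 9457
((638.1304931640625, -177.99691772460938), 43.35661315917969)
```

Request:
apply_moves --plan '[1,-0.001,-0.001,-0.008,0,1,-0.001,-0.001,-0.015,0,1,-0.001,-0.001,-0.015,0,1,-0.001,-0.001,-0.015,0]'

```text
clock: 11.02
position: [635.7, -179.3, 191.0]
ee_rot: [0.707, -0.707, -0.001, 0.001]
contact_force: [0.5, 0.3, -9.1]
gripper_width: 26.6
```

Request:
apply_moves --plan '[1,0.001,0.001,0,0,1,0.001,0.001,-0.002,0,1,0.001,0.001,-0.004,0,1,0.001,0.001,-0.004,0]'

```text
clock: 11.35
position: [637.2, -178.4, 187.8]
ee_rot: [-0.707, 0.707, 0.0, -0.0]
contact_force: [-0.7, 0.0, -8.6]
gripper_width: 26.9
```

Centred on the spigot and no contact yet. Continue down to TCP of about 176.

Request:
apply_moves --plan '[1,0,0,-0.003,0,1,0,0,-0.006,0,1,0,0,-0.009,0,1,0,0,-0.011,0,1,0,0,-0.011,0]'

```text
clock: 11.77
position: [637.0, -178.4, 176.3]
ee_rot: [-0.707, 0.707, 0.001, -0.0]
contact_force: [-0.1, 0.1, -9.9]
gripper_width: 26.8
```

Request:
apply_moves --plan '[1,0,0,-0.001,0,1,0,0,-0.0015,0,1,0,0,-0.0015,0]'

```text
clock: 12.02
position: [637.6, -178.5, 176.1]
ee_rot: [0.707, -0.707, 0.0, -0.0]
contact_force: [0.4, -0.1, -7.8]
gripper_width: 27.0
```

Seated within about 0.3 mm, and the load is starting to come off. Release, back off upward, and check.

Request:
apply_moves --plan '[1,0,0,-0.001,0,-0.3,0,0,0,0,-0.3,0,0,0,0,-0.3,0,0,0.001,0,-0.3,0,0,0.012,0,-0.3,0,0,0.035,0,-0.3,0,0,0.065,0,-0.3,0,0,0.065,0]'

```text
clock: 12.68
position: [641.1, -179.8, 250.1]
ee_rot: [0.708, -0.707, 0.007, -0.004]
contact_force: [1.0, -1.0, 1.1]
gripper_width: 55.7
```

```bash
cat > top.py <<'E'
from meas import *
import sys
def top(name,x,y,zd,D):
    s,d=grab('wrist',name);P=cloud(d,s);print('tcp',s['position'].round(1))
    print('disc',circ(P,(x,y),zd-4,zd+4,D/2+12),'spig',circ(P,(x,y),zd+9,zd+18,22))
    m=(np.abs(P[...,2]-zd)<4)&(np.hypot(P[...,0]-x,P[...,1]-y)<D/2-2);q=P[m]
    A=np.c_[q[:,0]-x,q[:,1]-y,np.ones(len(q))];print('plane',np.linalg.lstsq(A,q[:,2],rcond=None)[0].round(3))
top(sys.argv[1],*map(float,sys.argv[2:]))
E
python3 top.py w12 637 -178.5 174 88
```

```text
tcp [ 641.1 -179.8  250.1]
disc (array([ 637.6, -178.3]), 87.9, 8748, np.float64(174.0)) spig (array([ 637.7, -178.3]), 30.2, 1292, np.float64(187.7))
plane [-1.00000e-03 -0.00000e+00  1.74058e+02]
```

View pics/w12.png

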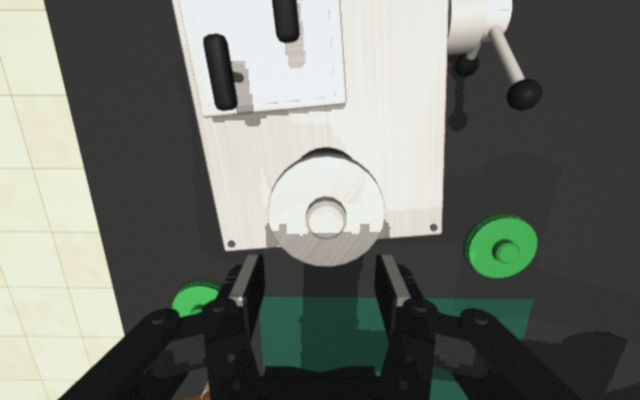

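Plate 88 is seated level: disc top 174.06 against 174 nominal, axis (637.6, -178.3). Next is plate 74, at (464, 399).

Request:
apply_moves --plan '[-0.3,-0.005,0.02,0,0,-0.3,-0.015,0.055,0,0,-0.3,-0.027,0.09,0,0,-0.3,-0.039,0.128,0,0,-0.3,-0.051,0.166,0,0,-0.3,-0.063,0.204,0,0,-0.3,-0.075,0.242,0,0,-0.3,-0.087,0.28,0,0]'

```text
clock: 13.4
position: [549.9, 103.2, 241.9]
ee_rot: [0.707, -0.707, 0.0, -0.001]
contact_force: [1.2, 0.7, 1.0]
gripper_width: 55.3
```

Request:
apply_moves --plan '[-0.3,-0.012,0.038,0,0,-0.3,-0.024,0.076,0,0,-0.3,-0.036,0.114,-0.01,0,-0.3,-0.048,0.152,-0.025,0,-0.3,-0.06,0.19,-0.045,0,-0.3,-0.072,0.228,-0.065,0,-0.3,-0.082,0.262,-0.085,0,-0.3,-0.088,0.285,-0.105,0]'

```text
clock: 14.07
position: [462.1, 389.7, 136.6]
ee_rot: [0.708, -0.706, -0.0, -0.002]
contact_force: [0.3, -0.3, -0.1]
gripper_width: 55.5
```

Request:
apply_moves --plan '[-0.3,-0.002,0.008,-0.02,0,-0.3,-0.002,0.013,-0.035,0,-0.3,-0.002,0.013,-0.035,0,-0.3,-0.002,0.013,-0.035,0]'

```text
clock: 14.4
position: [460.5, 399.6, 100.7]
ee_rot: [0.707, -0.707, 0.0, 0.0]
contact_force: [-0.8, -0.2, -0.5]
gripper_width: 55.5
```

```bash
python3 top.py w13 464 398.7 19 74
```

```text
tcp [460.5 399.6 100.7]
disc (array([464. , 398.6]), 74.0, 5595, np.float64(19.0)) spig (array([464.1, 398.5]), 30.0, 1241, np.float64(32.7))
plane [-0.    -0.    19.097]
```

View pics/w13.png

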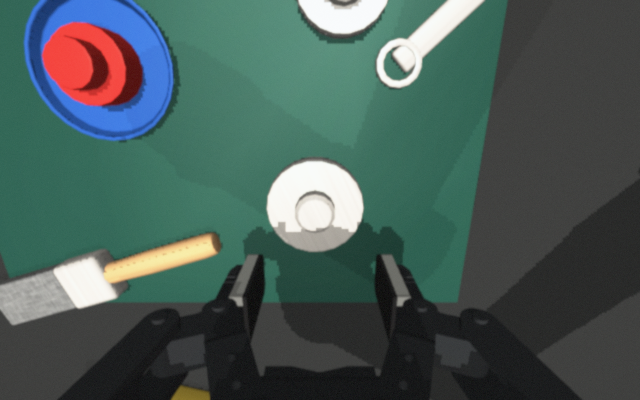

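Plate 74 is at (315,210): 74.0 mm across, centre (464.0, 398.6). Descend.

Request:
apply_moves --plan '[-0.3,0.0035,-0.001,-0.03,0,-0.3,0.0035,-0.001,-0.055,0,-0.3,0.0035,-0.001,-0.068,0,-0.3,0.0035,-0.001,-0.075,0,-0.3,0.0035,-0.001,-0.077,0,-0.3,0.0035,-0.001,-0.077,0,-0.3,0.0035,-0.001,-0.077,0]'

```text
clock: 15.03
position: [465.0, 399.3, 25.6]
ee_rot: [0.707, -0.707, -0.0, -0.002]
contact_force: [-0.8, 0.4, 0.4]
gripper_width: 55.9
```

Request:
apply_moves --plan '[-0.3,-0.001,-0.001,-0.003,0,-0.3,-0.001,-0.001,-0.003,0,-0.3,-0.001,-0.001,-0.003,0]'

```text
clock: 15.28
position: [463.0, 397.6, 21.3]
ee_rot: [0.707, -0.707, -0.0, -0.0]
contact_force: [-0.6, -0.3, 0.1]
gripper_width: 55.4
```

Request:
apply_moves --plan '[-0.3,0.001,0.001,0,0,1,0.001,0.001,0,0,1,0.001,0.001,0,0,1,0.001,0.001,0,0,1,0.001,0.001,0,0,1,0.001,0.001,0.005,0,1,0.001,0.001,0.015,0,1,0.001,0.001,0.03,0]'

```text
clock: 15.95
position: [462.4, 396.7, 48.8]
ee_rot: [-0.707, 0.707, -0.0, -0.003]
contact_force: [-0.3, -0.0, -6.0]
gripper_width: 26.8
```

Request:
apply_moves --plan '[1,0,0,0.01,0,1,0,0,0.01,0,1,0,0,0.01,0]'

```text
clock: 16.2
position: [463.9, 398.7, 61.2]
ee_rot: [-0.707, 0.707, 0.0, 0.0]
contact_force: [0.5, -0.8, -6.3]
gripper_width: 27.0
```

```bash
python3 plate.py w14 44
```

```text
tcp [463.9 398.7  61.2] [ 0.5 -0.8 -6.3] 27.0 16.2
plane slope [-0.001  0.018] z at tcp 59.15 n 5212
((463.9059753417969, 397.3785095214844), 36.13430404663086)
```

View pics/w14.png

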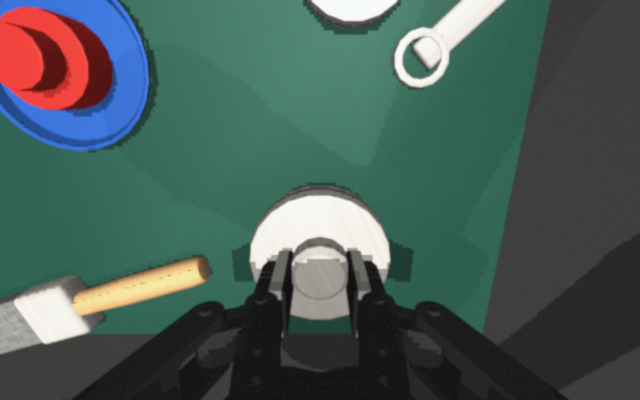

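Plate 74 is held level, with its bottom at TCP - 21. Over to the stack.

Request:
apply_moves --plan '[1,0,0,0.02,0,1,0.003,-0.01,0.055,0,1,0.01,-0.03,0.09,0,1,0.018,-0.06,0.12,0,1,0.028,-0.093,0.145,0,1,0.038,-0.128,0.163,0,1,0.049,-0.164,0.175,0,1,0.06,-0.201,0.18,0]'

```text
clock: 16.92
position: [524.4, 196.2, 242.4]
ee_rot: [0.707, -0.707, 0.0, -0.001]
contact_force: [2.2, -0.1, -5.1]
gripper_width: 26.6
```

Request:
apply_moves --plan '[1,0.011,-0.037,0,0,1,0.022,-0.074,0,0,1,0.033,-0.111,0,0,1,0.044,-0.148,0,0,1,0.055,-0.185,0,0,1,0.066,-0.222,0,0,1,0.077,-0.259,0,0,1,0.088,-0.29,0,0]'

```text
clock: 17.58
position: [611.1, -94.9, 239.1]
ee_rot: [-0.707, 0.708, 0.001, -0.001]
contact_force: [0.3, 1.0, -5.4]
gripper_width: 26.8
```

Request:
apply_moves --plan '[1,0.01,-0.03,0,0,1,0.018,-0.055,0,0,1,0.023,-0.075,0,0,1,0.026,-0.085,-0.005,0,1,0.026,-0.087,-0.01,0,1,0.026,-0.087,-0.015,0,1,0.026,-0.087,-0.015,0]'

```text
clock: 18.17
position: [636.5, -178.2, 223.0]
ee_rot: [0.707, -0.707, -0.002, 0.001]
contact_force: [-0.9, -0.1, -6.0]
gripper_width: 26.5
```

Request:
apply_moves --plan '[1,0.001,0,-0.006,0,1,0.001,0,-0.01,0,1,0.001,0,-0.01,0,1,0.001,0,-0.01,0]'

```text
clock: 18.5
position: [638.8, -178.7, 215.6]
ee_rot: [0.707, -0.707, -0.0, 0.0]
contact_force: [0.4, -0.1, -5.4]
gripper_width: 26.7
```

```bash
python3 plate.py w15 44
```

```text
tcp [ 638.8 -178.7  215.6] [ 0.4 -0.1 -5.4] 26.7 18.5
plane slope [-0.001  0.017] z at tcp 213.49 n 5224
((638.74755859375, -180.6703643798828), 36.1677131652832)
```

Request:
apply_moves --plan '[1,-0.001,0.001,-0.002,0,1,-0.001,0.001,-0.004,0,1,-0.001,0.001,-0.004,0,1,-0.001,0.001,-0.004,0]'

```text
clock: 18.88
position: [637.8, -178.5, 211.7]
ee_rot: [-0.707, 0.707, 0.0, -0.0]
contact_force: [0.5, -0.5, -4.4]
gripper_width: 26.8
```

Request:
apply_moves --plan '[1,0,0.0005,-0.003,0,1,0,0.0005,-0.006,0,1,0,0.0005,-0.008,0,1,0,0.0005,-0.008,0]'

```text
clock: 19.22
position: [637.5, -177.9, 202.8]
ee_rot: [-0.707, 0.707, 0.001, -0.001]
contact_force: [-0.6, 0.6, -5.8]
gripper_width: 26.6
```

It slid over the spigot with no side force. Down the remaining 8 mm.

Request:
apply_moves --plan '[1,0,0,-0.003,0,1,0,0,-0.006,0,1,0,0,-0.008,0,1,0,0,-0.008,0,1,0,0,-0.008,0]'

```text
clock: 19.63
position: [638.0, -178.0, 195.7]
ee_rot: [0.707, -0.707, -0.0, 0.0]
contact_force: [0.9, 0.3, -6.0]
gripper_width: 26.7
```

Request:
apply_moves --plan '[1,0,0,-0.0015,0,1,0,0,-0.0015,0,-0.3,0,0,-0.001,0,-0.3,0,0,-0.0005,0,-0.3,0,0,0.001,0,-0.3,0,0,0.012,0,-0.3,0,0,0.035,0,-0.3,0,0,0.065,0]'

```text
clock: 20.3
position: [637.2, -178.0, 260.4]
ee_rot: [-0.707, 0.707, 0.001, -0.001]
contact_force: [0.1, 0.0, 0.4]
gripper_width: 55.6
```

```bash
python3 top.py w16 637.5 -178.4 193 74
```

```text
tcp [ 637.2 -178.   260.4]
disc (array([ 638. , -178.1]), 74.2, 6196, np.float64(193.0)) spig (array([ 638.1, -178.1]), 30.0, 1394, np.float64(206.8))
plane [ -0.     -0.    193.068]
```

View pics/w16.png

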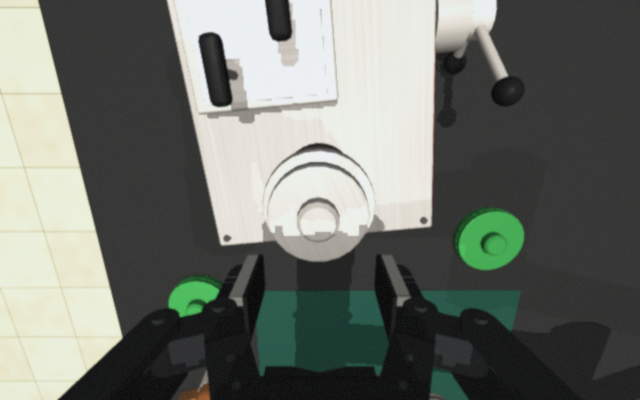

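Plate 74 is seated at 193.07, level, axis (638.0, -178.1). Next is plate 61, at (447, 250).

Request:
apply_moves --plan '[-0.3,-0.008,0.018,0,0,-0.3,-0.023,0.05,0,0,-0.3,-0.039,0.086,0,0,-0.3,-0.055,0.122,0,0,-0.3,-0.071,0.158,0,0,-0.3,-0.087,0.194,0,0,-0.3,-0.103,0.23,-0.01,0,-0.3,-0.119,0.266,-0.025,0]'

```text
clock: 21.02
position: [519.8, 89.6, 238.9]
ee_rot: [0.707, -0.707, 0.002, -0.003]
contact_force: [0.9, 0.8, 0.2]
gripper_width: 55.4
```

Request:
apply_moves --plan '[-0.3,-0.016,0.036,-0.02,0,-0.3,-0.03,0.07,-0.04,0,-0.3,-0.044,0.102,-0.06,0,-0.3,-0.056,0.13,-0.08,0,-0.3,-0.066,0.15,-0.1,0,-0.3,-0.071,0.161,-0.12,0,-0.3,-0.071,0.162,-0.133,0,-0.3,-0.071,0.162,-0.135,0]'

```text
clock: 21.68
position: [447.3, 250.1, 99.7]
ee_rot: [0.708, -0.706, -0.0, 0.001]
contact_force: [0.4, -0.9, 0.2]
gripper_width: 55.2
```

Request:
apply_moves --plan '[-0.3,0,0,0,0,-0.3,0,0,0,0]'

```text
clock: 21.85
position: [449.2, 250.0, 102.3]
ee_rot: [-0.707, 0.707, -0.0, 0.001]
contact_force: [0.4, -0.1, -0.2]
gripper_width: 55.5
```

```bash
python3 top.py w17 447 250.3 19 61
```

```text
tcp [449.2 250.  102.3]
disc (array([446. , 249.7]), 60.9, 3307, np.float64(19.0)) spig (array([446.1, 249.8]), 30.5, 1214, np.float64(32.7))
plane [-2.0000e-03 -2.0000e-03  1.9111e+01]
```

View pics/w17.png

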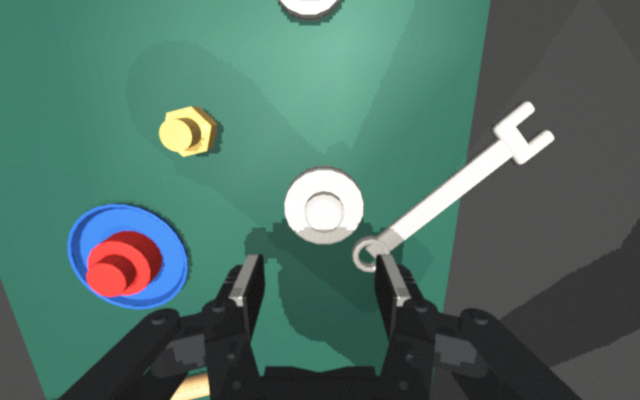

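Plate 61 is at (324,207): 60.9 mm across, centre (446.0, 249.7). The wrench lies flat beside it, and the fingers stay above 20 mm. Descend.

Request:
apply_moves --plan '[-0.3,-0.003,0,-0.03,0,-0.3,-0.003,0,-0.055,0,-0.3,-0.003,0,-0.068,0,-0.3,-0.003,0,-0.075,0,-0.3,-0.003,0,-0.078,0,-0.3,-0.003,0,-0.078,0,-0.3,-0.003,0,-0.078,0]'

```text
clock: 22.48
position: [446.1, 250.2, 24.1]
ee_rot: [-0.707, 0.707, -0.0, 0.001]
contact_force: [0.8, -0.5, -0.6]
gripper_width: 55.6
```

```bash
python3 - <<'E'
from meas import *
d=dict(np.load('pics/w17.npz'));P=cloud(d,dict(position=d['pos'],ee_rot=d['rot']));print(P[240:270:4,356:384:4,2].round(0))
print(arm.read_state()['position'])
E
```

```text
[[  1.   3.   6.   8.   7.   8.   7.]
 [  4.   8.   8.   8.   7.   8.  10.]
 [  8.   8.   0.   7.   6.   7.   7.]
 [  9.   2.   0.   1.   6.   8.   6.]
 [  8.   0.   0.   0.   1.   8. 112.]
 [  9.   3.   1.   1.   0. 108. 115.]
 [  8.   8.   3.   3.   2. 108. 118.]
 [  0.   8.   8.   8.   8. 109. 117.]]
[446.05415372 250.19100447  24.12461219]
```

Request:
apply_moves --plan '[-0.3,0,0,-0.002,0,-0.3,0,0,-0.002,0,1,0,0,-0.002,0,1,0,0,-0.002,0,1,0,0,-0.002,0,1,0,0,-0.002,0,1,0,0,0.008,0,1,0,0,0.02,0]'

```text
clock: 23.15
position: [443.8, 248.4, 42.1]
ee_rot: [-0.707, 0.707, 0.0, -0.002]
contact_force: [-0.2, 0.8, -4.7]
gripper_width: 26.7
```

Request:
apply_moves --plan '[1,0,0,0.01,0,1,0,0,0.015,0,1,0,0,0.015,0]'

```text
clock: 23.4
position: [445.6, 250.1, 59.2]
ee_rot: [-0.707, 0.707, 0.0, 0.001]
contact_force: [-0.3, 0.4, -3.5]
gripper_width: 27.2
```

```bash
python3 plate.py w18 38
```

```text
tcp [445.6 250.1  59.2] [-0.3  0.4 -3.5] 27.2 23.4
plane slope [-0.003  0.024] z at tcp 56.63 n 3044
((445.4828796386719, 248.0481414794922), 29.541765213012695)
```

View pics/w18.png

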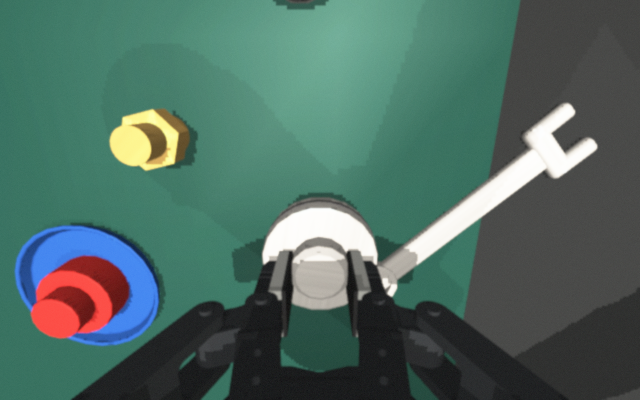

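Plate 61 is held, bottom at TCP - 21.5. Carry it to the stack.

Request:
apply_moves --plan '[1,0,0,0.02,0,1,0,0,0.058,0,1,0.006,-0.012,0.095,0,1,0.016,-0.035,0.128,0,1,0.028,-0.062,0.155,0,1,0.042,-0.094,0.175,0,1,0.057,-0.128,0.19,0,1,0.073,-0.164,0.195,0]'

```text
clock: 24.12
position: [519.0, 84.7, 255.3]
ee_rot: [0.708, -0.707, 0.001, -0.002]
contact_force: [2.0, 1.0, -3.5]
gripper_width: 26.8
```

Request:
apply_moves --plan '[1,0.016,-0.036,0,0,1,0.032,-0.072,0,0,1,0.048,-0.108,0,0,1,0.064,-0.144,0,0,1,0.08,-0.18,0,0,1,0.095,-0.214,0,0,1,0.108,-0.243,0,0,1,0.116,-0.26,0,0]'

```text
clock: 24.78
position: [634.2, -177.6, 250.4]
ee_rot: [-0.706, 0.708, 0.001, -0.001]
contact_force: [1.1, 0.3, -4.9]
gripper_width: 26.9
```

Request:
apply_moves --plan '[1,0.003,-0.004,-0.005,0,1,0.003,-0.004,-0.012,0,1,0.003,-0.004,-0.017,0,1,0.003,-0.004,-0.017,0,1,0.003,-0.004,-0.017,0]'

```text
clock: 25.2
position: [636.5, -177.1, 235.2]
ee_rot: [0.708, -0.707, -0.001, 0.001]
contact_force: [0.3, 0.5, -4.3]
gripper_width: 26.6
```

```bash
python3 plate.py w19 38
```

```text
tcp [ 636.5 -177.1  235.2] [ 0.3  0.5 -4.3] 26.6 25.2
plane slope [-0.004  0.019] z at tcp 232.55 n 3006
((636.6644287109375, -181.38198852539062), 29.377365112304688)
```

Request:
apply_moves --plan '[1,0.001,0,-0.002,0,1,0.001,0,-0.002,0,1,0.001,0,-0.002,0,1,0.001,0,-0.002,0]'

```text
clock: 25.58
position: [638.2, -178.1, 234.3]
ee_rot: [0.707, -0.707, 0.0, -0.0]
contact_force: [0.0, 0.9, -4.0]
gripper_width: 26.7
```

```bash
python3 plate.py w20 38;python3 - <<'E'
from meas import *
d=dict(np.load('pics/w20.npz'));s=dict(position=d['pos'],ee_rot=d['rot']);P=cloud(d,s)
print(circ(P,d['pos'],d['pos'][2]+7,d['pos'][2]+16,22), 'st88', circ(P,(637.6,-178.3),170,178,56))
print(d['rot'])
E
```

```text
tcp [ 638.2 -178.1  234.3] [ 0.   0.9 -4. ] 26.7 25.5833
plane slope [-0.002  0.017] z at tcp 231.6 n 2990
((638.3130493164062, -181.0377655029297), 29.37320327758789)
(array([ 638.2, -182.1]), 40.9, 2830, np.float64(245.1)) st88 (array([ 637.4, -178.4]), 87.9, 2164, np.float64(173.9))
[ 7.07245287e-01 -7.06968215e-01  1.58535482e-04 -1.49599056e-04]
```

View pics/w20.png

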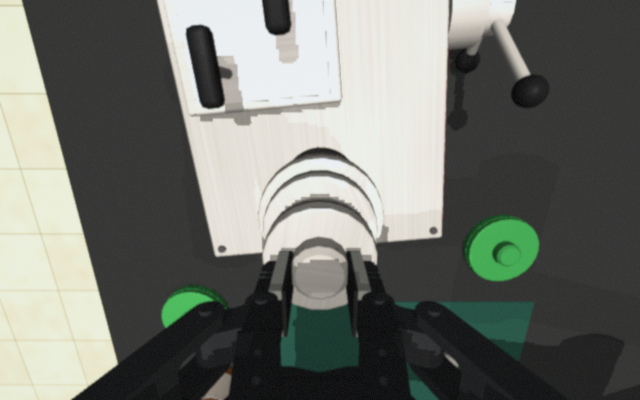

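```bash
python3 - <<'E'
from meas import *
for f in ['w9b','w14','w15','w18','w20']:
    d=dict(np.load(f'pics/{f}.npz'));p=d['pos'];s=dict(position=p,ee_rot=d['rot']);P=cloud(d,s)
    m=(np.abs(P[...,2]-p[2]-11.5)<1.8)&(np.hypot(P[...,0]-p[0],P[...,1]-p[1])<19)&(np.abs(P[...,0]-p[0])<12)
    q=P[m]; print(f,'spig front/back y rel',(np.percentile(q[:,1],[0.5,99.5])-p[1]).round(1),np.median(q[:,2]-p[2]).round(1))
    # disc front edge along centreline
    m=(np.abs(P[...,2]-p[2]+2.2)<2.5)&(np.abs(P[...,0]-p[0])<4)&(np.abs(P[...,1]-p[1])<50); print('  disc front',(np.nanmin(P[m][:,1])-p[1]).round(1))
E
```

```text
w9b spig front/back y rel [-14.  13.] 11.9
  disc front -43.8
w14 spig front/back y rel [-13.8  11.9] 11.5
  disc front -37.1
w15 spig front/back y rel [-13.8  12.2] 11.5
  disc front -36.9
w18 spig front/back y rel [-13.4  12.1] 11.0
  disc front -30.4
w20 spig front/back y rel [-13.   12.2] 11.0
  disc front -30.3
```

The held plate is centred on the TCP: its front edge is at -30.4 and its radius is 30.5. The TCP is on the stack axis. Descend.

Request:
apply_moves --plan '[1,0,0,-0.004,0,1,0,0,-0.007,0,1,0,0,-0.01,0,1,0,0,-0.011,0,1,0,0,-0.011,0]'

```text
clock: 26.05
position: [637.8, -178.4, 222.2]
ee_rot: [-0.707, 0.707, 0.001, -0.0]
contact_force: [0.5, -0.7, -4.5]
gripper_width: 26.7
```

Request:
apply_moves --plan '[1,0,0,-0.003,0,1,0,0,-0.006,0,1,0,0,-0.0075,0,1,0,0,-0.0075,0,1,0,0,-0.0075,0]'

```text
clock: 26.47
position: [638.2, -178.4, 215.4]
ee_rot: [0.707, -0.707, -0.0, 0.0]
contact_force: [-0.8, -0.8, -4.0]
gripper_width: 26.9
```

Request:
apply_moves --plan '[1,0,0,-0.0015,0,1,0,0,-0.0015,0,-0.3,0,0,-0.001,0,-0.3,0,0,-0.0005,0,-0.3,0,0,0.001,0,-0.3,0,0,0.012,0,-0.3,0,0,0.035,0,-0.3,0,0,0.065,0]'

```text
clock: 27.13
position: [637.3, -178.3, 280.0]
ee_rot: [-0.707, 0.707, 0.002, -0.001]
contact_force: [1.0, -0.4, -0.5]
gripper_width: 55.7
```

```bash
python3 top.py w21 638 -178.2 212 61
```

```text
tcp [ 637.3 -178.3  280. ]
disc (array([ 638.3, -178.4]), 61.2, 3704, np.float64(212.0)) spig (array([ 638.4, -178.2]), 30.3, 1389, np.float64(225.7))
plane [ 0.00000e+00 -1.00000e-03  2.12093e+02]
```

View pics/w21.png

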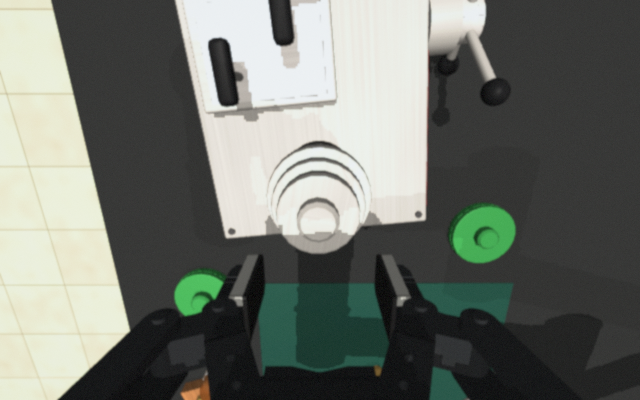

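Plate 61 is seated at 212.09, level, axis (638.3, -178.3). Last is plate 48, at (457, 97).

Request:
apply_moves --plan '[-0.3,-0.01,0.015,0,0,-0.3,-0.03,0.044,0,0,-0.3,-0.052,0.078,0,0,-0.3,-0.074,0.112,0,0,-0.3,-0.096,0.146,-0.015,0,-0.3,-0.116,0.178,-0.035,0,-0.3,-0.135,0.208,-0.055,0,-0.3,-0.152,0.235,-0.075,0]'

```text
clock: 27.85
position: [485.7, 58.2, 206.6]
ee_rot: [0.707, -0.707, 0.001, -0.002]
contact_force: [0.0, 1.1, 0.8]
gripper_width: 55.4
```

Request:
apply_moves --plan '[-0.3,-0.014,0.02,-0.025,0,-0.3,-0.023,0.034,-0.05,0,-0.3,-0.028,0.04,-0.075,0,-0.3,-0.028,0.041,-0.095,0,-0.3,-0.028,0.041,-0.103,0,-0.3,-0.028,0.041,-0.103,0,-0.3,-0.028,0.041,-0.103,0]'

```text
clock: 28.43
position: [459.3, 97.9, 103.5]
ee_rot: [0.707, -0.707, 0.0, -0.001]
contact_force: [-0.2, 0.2, 1.2]
gripper_width: 55.5
```

```bash
python3 top.py w22 457 97.3 19 48
```

```text
tcp [459.3  97.9 103.5]
disc (array([456.6,  95.9]), 48.0, 1544, np.float64(18.9)) spig (array([456.5,  96.1]), 30.0, 1225, np.float64(32.7))
plane [-4.0000e-03 -8.0000e-03  1.9095e+01]
```

View pics/w22.png

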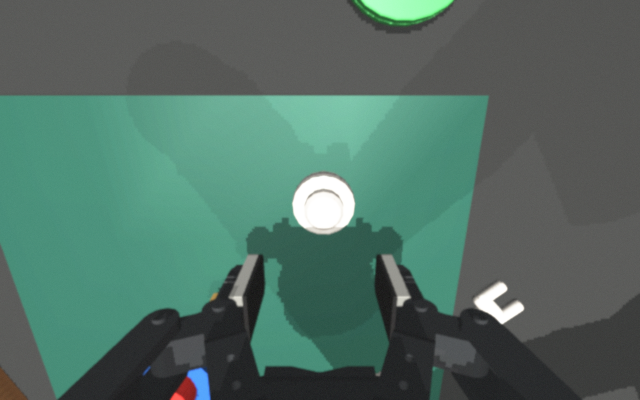

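Plate 48 is at (323,203): 48.0 mm across, centre (456.5, 96.0). Descend.

Request:
apply_moves --plan '[-0.3,-0.003,-0.002,-0.03,0,-0.3,-0.003,-0.002,-0.055,0,-0.3,-0.003,-0.002,-0.068,0,-0.3,-0.003,-0.002,-0.076,0,-0.3,-0.003,-0.002,-0.08,0,-0.3,-0.003,-0.002,-0.08,0,-0.3,-0.003,-0.002,-0.08,0]'

```text
clock: 29.07
position: [456.2, 96.0, 23.5]
ee_rot: [0.707, -0.707, 0.0, -0.001]
contact_force: [0.3, -0.9, -0.0]
gripper_width: 55.4
```

Request:
apply_moves --plan '[-0.3,0,0,-0.0015,0,-0.3,0,0,-0.0015,0,1,0,0,-0.0015,0,1,0,0,-0.0015,0,1,0,0,-0.0015,0,1,0,0,-0.0015,0,1,0,0,0.008,0,1,0,0,0.02,0]'

```text
clock: 29.73
position: [454.0, 95.0, 41.8]
ee_rot: [-0.707, 0.707, 0.001, -0.002]
contact_force: [-0.1, -1.0, -1.2]
gripper_width: 26.8
```

Request:
apply_moves --plan '[1,0,0,0.01,0,1,0,0,0.015,0,1,0,0,0.015,0]'

```text
clock: 29.98
position: [455.6, 95.9, 58.3]
ee_rot: [0.707, -0.707, 0.0, -0.001]
contact_force: [0.9, 0.4, -2.3]
gripper_width: 26.9
```

```bash
python3 plate.py w23 28; cat > front.py <<'E'
from meas import *
import sys
d=dict(np.load(f'pics/{sys.argv[1]}.npz'));p=d['pos'];P=cloud(d,dict(position=p,ee_rot=d['rot']))
m=(np.abs(P[...,2]-p[2]+2.2)<2.5)&(np.abs(P[...,0]-p[0])<4)&(np.abs(P[...,1]-p[1])<50);print('disc front',(np.nanmin(P[m][:,1])-p[1]).round(1))
E
python3 front.py w23
```

```text
tcp [455.6  95.9  58.3] [ 0.9  0.4 -2.3] 26.9 29.9833
plane slope [0.001 0.194] z at tcp 58.49 n 831
((455.40972900390625, 84.82980346679688), 19.402379989624023)
disc front -24.1
```

View pics/w23.png

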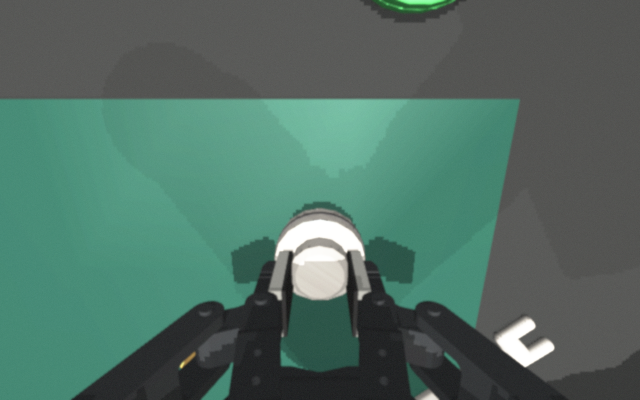

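Plate 48 is held and centred (front edge -24.1, radius 24). Carry it to the stack.

Request:
apply_moves --plan '[1,0,0,0.02,0,1,0,0,0.058,0,1,0,0,0.098,0,1,0.008,-0.012,0.135,0,1,0.022,-0.034,0.165,0,1,0.04,-0.06,0.188,0,1,0.06,-0.09,0.205,0,1,0.082,-0.122,0.212,0]'

```text
clock: 30.7
position: [538.4, -27.2, 272.0]
ee_rot: [0.708, -0.707, 0.001, -0.002]
contact_force: [1.2, 1.1, -1.9]
gripper_width: 26.8
```

Request:
apply_moves --plan '[1,0.022,-0.032,0,0,1,0.044,-0.065,0,0,1,0.064,-0.097,0,0,1,0.082,-0.124,0,0,1,0.094,-0.143,0,0,1,0.1,-0.152,-0.005,0,1,0.1,-0.152,-0.01,0,1,0.1,-0.152,-0.012,0]'

```text
clock: 31.37
position: [636.1, -178.0, 254.4]
ee_rot: [-0.707, 0.707, 0.002, -0.001]
contact_force: [0.5, -0.2, -3.4]
gripper_width: 26.9
```

Request:
apply_moves --plan '[1,0,0,-0.003,0,1,0,0,-0.005,0,1,0,0,-0.005,0,1,0,0,-0.005,0]'

```text
clock: 31.7
position: [637.0, -177.5, 252.9]
ee_rot: [0.708, -0.707, 0.0, -0.0]
contact_force: [-0.3, -0.4, -2.1]
gripper_width: 26.7
```

```bash
python3 plate.py w24 26 | head -1; python3 front.py w24
```

```text
tcp [ 637.  -177.5  252.9] [-0.3 -0.4 -2.1] 26.7 31.7
disc front -23.7
```

View pics/w24.png

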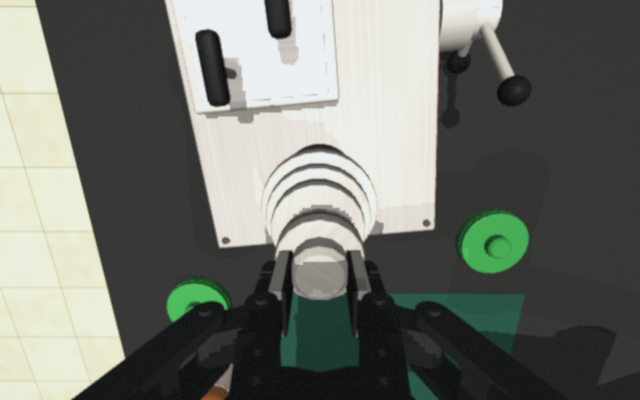

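Request:
apply_moves --plan '[1,0.001,-0.001,-0.002,0,1,0.001,-0.001,-0.003,0,1,0.001,-0.001,-0.003,0,1,0.001,-0.001,-0.003,0]'

```text
clock: 32.08
position: [638.1, -179.4, 249.4]
ee_rot: [-0.707, 0.707, 0.0, -0.0]
contact_force: [0.1, 0.8, -1.6]
gripper_width: 26.8
```

Request:
apply_moves --plan '[1,0,0.001,-0.002,0,1,0,0.001,-0.004,0,1,0,0.001,-0.006,0,1,0,0.001,-0.007,0,1,0,0.001,-0.007,0]'

```text
clock: 32.5
position: [638.0, -178.4, 241.9]
ee_rot: [-0.707, 0.707, 0.0, -0.0]
contact_force: [-1.1, -0.8, -2.0]
gripper_width: 27.3
```

Request:
apply_moves --plan '[1,0,0,-0.003,0,1,0,0,-0.006,0,1,0,0,-0.0075,0,1,0,0,-0.0075,0,1,0,0,-0.0075,0]'

```text
clock: 32.92
position: [638.1, -178.4, 234.8]
ee_rot: [0.707, -0.707, -0.0, 0.0]
contact_force: [0.3, -0.4, -2.4]
gripper_width: 27.4
```

Request:
apply_moves --plan '[1,0,0,-0.0015,0,1,0,0,-0.0015,0,-0.3,0,0,-0.001,0,-0.3,0,0,-0.0005,0,-0.3,0,0,0.001,0,-0.3,0,0,0.012,0,-0.3,0,0,0.035,0,-0.3,0,0,0.065,0]'

```text
clock: 33.58
position: [637.2, -178.3, 299.4]
ee_rot: [-0.707, 0.707, 0.002, -0.001]
contact_force: [1.1, -0.1, -0.7]
gripper_width: 55.9
```

```bash
python3 top.py w25 638.2 -178.3 231 48; python3 - <<'E'
from meas import *
d=dict(np.load('pics/w25.npz'));P=cloud(d,dict(position=d['pos'],ee_rot=d['rot']))
for z,D in [(174,88),(193,74),(212,61)]: print(z,circ(P,(638,-178.3),z-3,z+3,D/2+4))
for n in ['scene','side']:
    s,d=grab(n,n+'25');P=cloud(d);print(n,'ad',circ(P,(540,192),30,50,30),'cap',circ(P,(610,298),37,46,25))
cv2.imwrite('pics/c25.png',np.hstack([cv2.resize(cv2.imread('pics/scene25.png')[60:360,140:440],None,fx=1.3,fy=1.3),cv2.resize(cv2.imread('pics/side25.png')[40:340,200:500],None,fx=1.3,fy=1.3)]))
E
```

```text
tcp [ 637.2 -178.3  299.4]
disc (array([ 638.3, -178.4]), 47.8, 1734, np.float64(230.9)) spig (array([ 638.3, -178.3]), 30.2, 1379, np.float64(244.7))
plane [-0.00000e+00 -4.00000e-03  2.31114e+02]
174 (array([ 637.4, -178.6]), 87.5, 1362, np.float64(174.0))
193 (array([ 638.1, -178.1]), 73.7, 1164, np.float64(192.9))
212 (array([ 638.2, -178.3]), 60.9, 1155, np.float64(211.9))
scene ad (array([540.1, 191.5]), 20.4, 79, np.float64(43.1)) cap (array([608.8, 299.9]), 31.3, 154, np.float64(40.6))
side ad (array([539.6, 192.1]), 21.1, 103, np.float64(43.7)) cap (array([608.6, 299.9]), 31.3, 173, np.float64(41.0))
```

View pics/c25.png

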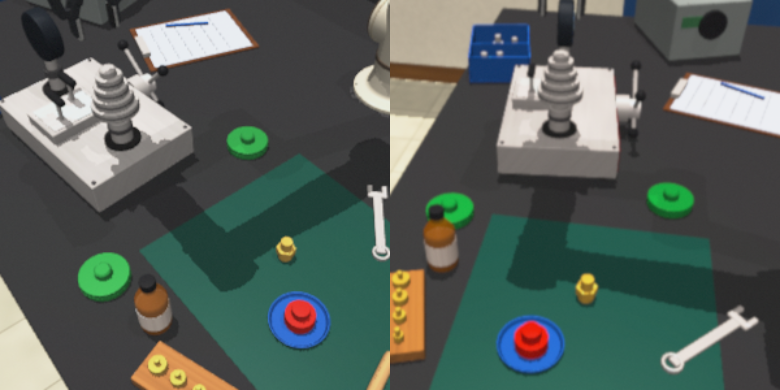

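The stack at crop (115,105) is complete and in order. The cap stands in the tray at (300,318), the adapter at (287,249) hasn't moved, and the gripper is clear above. I'll let the arm settle, then hand in.

Request:
apply_moves --plan '[-0.3,0,0,0.01,0,-0.3,0,0,0.01,0,-0.3,0,0,0.01,0,-0.3,0,0,0.01,0,-0.3,0,0,0.01,0]'

```text
clock: 34.15
position: [637.9, -178.3, 309.2]
ee_rot: [-0.707, 0.707, 0.001, -0.001]
contact_force: [-0.2, -0.4, -0.5]
gripper_width: 55.7
```

```bash
python3 -c "
from bench import arm
print(arm.job_done())"
```

```text
the job is handed in; nothing more can be done
None
```

I moved the dust cap to the blue tray, then loaded the 88, 74, 61 and 48 mm plates on the carrier in that order. I handed the job in at about 34 s on the robot's clock; no verdict is reported.

- **Stack:** the disc tops measured 174.0, 192.9, 211.9 and 230.9 mm, against 174, 193, 212 and 231 mm nominal. All four axes were within about 1 mm of each other, and each plate measured level after it was released.
- **Cap:** it stands upright, about 1 to 2 mm from the tray's middle.
- **Adapter:** it stayed where it was, to within the roughly 1 mm measurement noise.
- **Gripper:** it was open and clear above the stack at hand-in.
- **Readings that disagreed:** gripper opening read about 27 mm on the 30 mm knob and spigots, and the arm's position wandered 1–3 mm around its target. I corrected each approach from the measured pose. While plates 74 and 61 were held, a quick circle fit suggested they were 1 to 2 mm off centre. The front-edge measurement showed them centred, so I went by that.

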